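Load the orange sample cup into the sprung holder of the filling stand

ROBOT

A 7-joint arm with a two-finger parallel gripper is mounted at the origin on the work surface. World frame = base frame: x ahead of the robot, y to its left, z up, the work surface at z = 0. Lengths are in m, angles in rad, forces in N, time in s.
With the tool pointing down it reaches from about 0.35 to 0.775 m from the base axis. Payload 3.1 kg.
Tool frame: the origin (TCP) lies on the centre line of the jaws, within the pads' length; the fingertips stand 14 mm ahead of it and the grasp point (between the pads) lies 5 mm behind it; y points along the fingers, z is the direction in which the jaws open and shut, and the axes are right-handed (so a half turn about y gives the same grasp; the last joint's range is limited). The gripper opens to 85 mm and grips with 20 to 120 N. Pads are 22 mm wide; open, the fingers measure 114 mm over their backs; the gripper's body (76 mm by 85 mm) begins 54 mm behind the grasp point. The pads swing forward as they close: fully open they stand 13 mm farther back than shut.
Start: joints at [-1.365, 0.311, 0.014, 1.512, -0.004, 1.319, -0.027], TCP at [0.135, 0.533, 0.245] pointing down, gripper open.
Joint ranges: [-2.7, 2.7], [-0.3, 1.91], [-1.27, 1.3], [0.12, 2.57], [-1.44, 4.58], [0.2, 2.03], [-3.05, 3.05]. Speed limits (rad/s): [2.79, 2.79, 3.14, 3.14, 3.14, 3.14, 3.14].

INTERFACE

Orientations are given as [roll, pitch, yaw] about the fixed x, y, z axes, in that order (R = Rz(yaw) Ry(pitch) Rx(roll)).
In Python, from plant import arm gives the robot as it stands.
- The arm moves only by the tool arm_command, never from a script. Its argument "plan" is a list of rows, each a list of 7 numbers: the turn, a rotation vector about the tool's x, y, z in degrees, then the shift along the tool's x, y, z in mm, then the finger opening in mm, from 0 to 85.4. A call has 1 to 20 rows; each row is the pose to reach, as a shift and turn from the pose measured when the call began, along the tool's axes at that moment; what a row does not reach only later rows make up. A row lasts 1/12 s, in which the tool goes at most 41.7 mm and 7.16 degrees, less where a joint would pass 70% of its speed; a pose out of reach is approached as far as the arm can. A call with a gripper value outside its range is refused whole. The fingers move at their own pace and stop on an object; "newtons" is the grip in N (left out, the last holds). Time passes only in rows, so rows that repeat a pose let the fingers close. It gives the time, the measured TCP pose, the force and the opening at its end, in the units of the state.
- arm.get_obs(): the state, without advancing time (a new reading comes with each control period).
- arm.get_image(name): name is "scene" or "top" or "wrist"; returns a dict with "frame" (480x640x3 uint8, blue, green, red), "fovy" (degrees; the focal length in pixels is half the picture's height over the tangent of half this angle, whatever the lens; pixels are square), "cx", "cy" (the principal point, pixels), "distortion" ([k1, k2, p1, p2, k3] as OpenCV has them; the pictures are not rectified), "origin" and "orientation" of the camera in the world. Camera axes: x right, y down, z forward; pixel columns grow to the right and rows downward; lengths in m; the calibration is good to about 2 mm. A picture is of the moment at which its call begins. There is no depth.
- arm.close_job(): hands the job in, once; it reports no verdict.
The state is a dict: "t": time; "qpos": joint angles; "joint_vel": joint speeds; "tau": joint torques, N m; "position": TCP position; "tool_rot": TCP orientation; "contact_force": force on the tool from outside, world axes, zero at the start; "ft_torque": the same for the moment, N m; "gripper_width": opening from 0.0 (shut) to 1.0 (fully open).
Only numpy, scipy, OpenCV 4.12 (cv2) and the standard library are available. Lean on these libraries where they do the work, as an engineer would, in place of code of your own. Each camera call takes 0.05 s, during which the arm holds its last target.

TASK

Put the orange sample cup upright into the green holder of the filling stand, so that it sits home in the taper but loose enough to lift out again. Lower it in gently, letting go only once it is in the taper and nearly home, and do not press it down hard on the sprung holder. Leave the white cup of the same shape standing where it is.

Things in the scene. Friction and masses are not known exactly. Their poses are not given: they have to be found in the camera images.
- cup_orange_center (a point): Centre (on the axis, 57.5 mm above the foot) of the loose orange cup, open end (z) up on the black cart top. 115 mm tall, about 90 g, wall 2.5 mm. Round: foot 36 mm across, widening evenly to 52 mm at 80 mm height, then a straight grip band 54 mm across from 83 mm to the rim.
- holder_mouth (a point): Centre of the top opening (z up, about 123 mm above the cart top) of the green holder on the fixed grey stand (130 x 120 x 38 mm). Inside: a flare from 68 mm across to 44 mm at 18 mm depth, then a taper to 35 mm at the floor, 63 mm deep. 74 mm across outside. A cup resting in the taper has its centre about 2 mm below this point, its upper 54 mm clear above the opening.
- holder (a joint): How far the holder has sunk on its vertical spring, in m: 0 at rest (top), 0.014 at the bottom stop, growing downwards. It starts to sink at about 3 N and takes a further 1.5 N for each mm; the cup's own weight does not sink it.
- cup_white_center (a point): Centre of the white cup, of the same shape and size as the orange one, standing on the cart top as a bystander. A blue cup of the same shape stands there too; the cups' places are swapped at random.
Things that resemble listed ones, but are neither listed nor needed, are in the scene too. Leave any purple or red look-alike of the part that bears holder_mouth alone. Several things look just like the part that bears cup_orange_center: the one meant starts farthest to the robot's left.

How it is judged:
By the outcome, as a careful person would: the job done as asked, in the order asked, and still so for the second after the job is handed in, with the robot touching nothing.
It also fails if it takes over 35 s, if anything falls off the work surface, if the arm or the gripper's body presses on something with over 40 N, if the wrist force passes 120 N, or if a joint passes its speed limit or range.

## Working session

There is one attempt and no reset: what is moved stays moved. The work goes in short steps, Python scripts to look and compute and a tool call to move; the robot and the scene stay as the last step left them, time stands still between calls to the robot, and variables do not carry over. Pictures are saved under pics/ and viewed, and the job is handed in when it is done.

Besides the shell and the picture viewer there is one more tool, called as name([rows], argument=value, ...), one row to a line, values as JSON. arm_command: Moves the arm, as the interface text tells. Its arguments: {"type":"object","properties":{"plan":{"type":"array","items":{"type":"array","items":{"type":"number"}}},"newtons":{"type":"number"}},"required":["plan"]}

```bash
ls; mkdir -p pics; python3 - <<'E'
from plant import arm
import cv2
o=arm.get_obs()
print({k:(o[k]) for k in ('t','position','tool_rot','contact_force','gripper_width')})
for n in ("scene","top","wrist"):
    d=arm.get_image(n); cv2.imwrite(f"pics/{n}0.png",d["frame"])
    print(n,{k:v for k,v in d.items() if k!="frame"})
E
```

```text
pics
{'t': 0.0, 'position': array([0.13469559, 0.53252227, 0.2442026 ]), 'tool_rot': array([-1.57317540e+00, -1.10823512e-04, -2.47683443e-01]), 'contact_force': array([ 0.36578472, -0.25228752, -0.58376661]), 'gripper_width': 0.9992700158021801}
scene {'fovy': 49.319221454862294, 'cx': 319.98725649052176, 'cy': 237.09750651387282, 'distortion': array([-0.11271601,  0.        ,  0.        ,  0.        ,  0.        ]), 'origin': array([0.81878946, 0.35695534, 0.87193591]), 'orientation': array([-2.57715801, -0.0138547 ,  2.37264419])}
top {'fovy': 44.9455279113316, 'cx': 320.34452326012337, 'cy': 247.89376281362095, 'distortion': array([-0.14477621,  0.        ,  0.        ,  0.        ,  0.        ]), 'origin': array([0.23151527, 0.00217713, 1.14721308]), 'orientation': array([-2.92219068, -0.00478694, -1.6568456 ])}
wrist {'fovy': 61.20814285368744, 'cx': 322.45824886609415, 'cy': 241.90330377010716, 'distortion': array([-0.07689726,  0.        ,  0.        ,  0.        ,  0.        ]), 'origin': array([0.06661915, 0.54982878, 0.37232955]), 'orientation': array([2.86412162e+00, 2.31604805e-03, 1.32523733e+00])}
```

View pics/scene0.png

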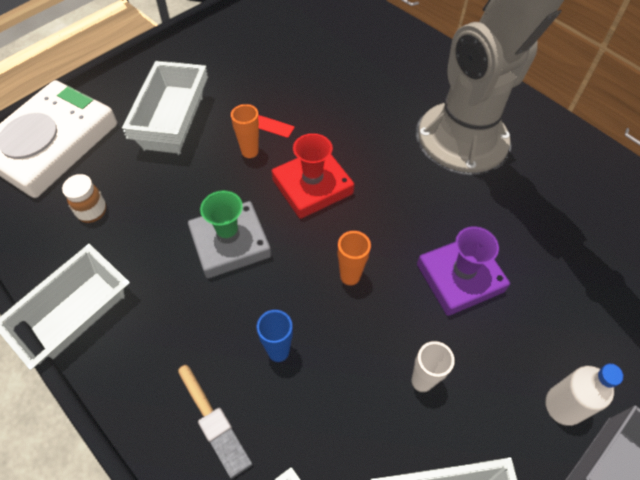

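View pics/top0.png

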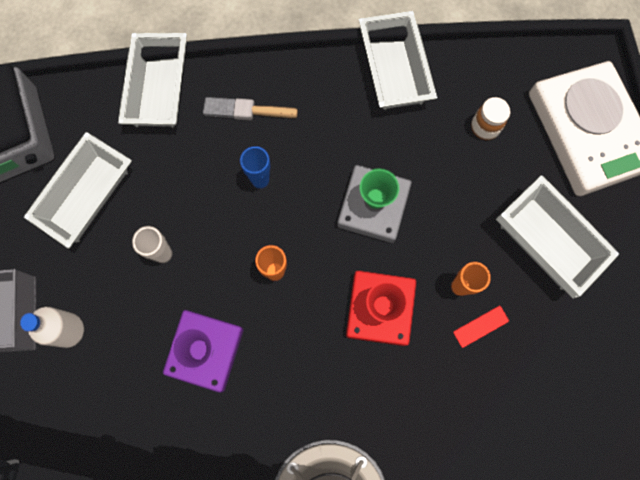

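View pics/wrist0.png

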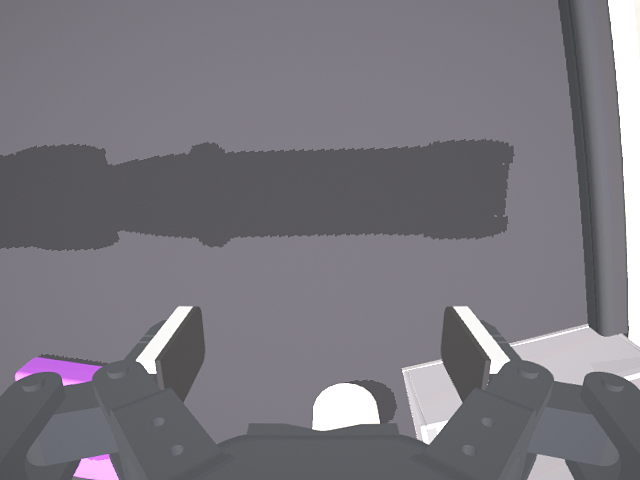

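Candidates for the orange cup are top (271,262) / scene (352,258), and top (472,278) / scene (247,131). The red bar at top (481,326) also has a similar colour. I'll compute y for each to pick the leftmost, and look at close crops.

```bash
cat > h.py <<'E'
import numpy as np, cv2
from scipy.spatial.transform import Rotation as R
def K(d):
    f=d["frame"].shape[0]/2/np.tan(np.radians(d["fovy"]/2)); return np.array([[f,0,d["cx"]],[0,f,d["cy"]],[0,0,1]])
def rays(d,pts):
    p=cv2.undistortPoints(np.array(pts,float).reshape(-1,1,2),K(d),d["distortion"]).reshape(-1,2)
    r=np.c_[p,np.ones(len(p))]@R.from_euler('xyz',d["orientation"]).as_matrix().T
    return np.array(d["origin"]),r/np.linalg.norm(r,axis=1,keepdims=True)
def plane(d,pts,z):
    o,r=rays(d,pts); return o+r*((z-o[2])/r[:,2])[:,None]
def tri(da,pa,db,pb):
    oa,ra=rays(da,[pa]);ob,rb=rays(db,[pb]);ra=ra[0];rb=rb[0]
    s=np.linalg.lstsq(np.c_[ra,-rb],ob-oa,rcond=None)[0]
    A=oa+s[0]*ra;B=ob+s[1]*rb; return (A+B)/2,np.linalg.norm(A-B)
def proj(d,P):
    M=R.from_euler('xyz',d["orientation"]).as_matrix().T
    return cv2.projectPoints(np.array(P,float).reshape(-1,1,3),cv2.Rodrigues(M)[0],-M@np.array(d["origin"]),K(d),d["distortion"])[0].reshape(-1,2)
def mask(d,c):
    hsv=cv2.cvtColor(d["frame"],cv2.COLOR_BGR2HSV)
    lo,hi={"orange":((6,120,50),(20,255,255)),"green":((45,100,30),(80,255,255))}[c]
    return cv2.inRange(hsv,lo,hi)
E
python3 - <<'E'
from plant import arm
from h import *
T=arm.get_image("top");S=arm.get_image("scene")
for p in [(271,262),(472,278),(379,187)]: print(p,plane(T,[p],.115))
for p in [(352,258),(247,131)]: print(p,plane(S,[p],.05))
for n,d in(("top",T),("scene",S)):
  for c in("orange","green"):
    cs,_=cv2.findContours(mask(d,c),cv2.RETR_EXTERNAL,cv2.CHAIN_APPROX_NONE)
    print(n,c,[(cv2.boundingRect(k),cv2.contourArea(k)) for k in cs if cv2.contourArea(k)>100])
def crop(d,x,y,w=50): return cv2.resize(d["frame"][y-w:y+w,x-w:x+w],(400,300*400//300),interpolation=cv2.INTER_NEAREST)[50:350]
g=np.vstack([np.hstack([crop(T,271,262),crop(S,352,258)]),np.hstack([crop(T,379,195),crop(S,225,215)])])
cv2.imwrite("pics/crop1.png",g)
E
```

```text
(271, 262) [[0.44189116 0.06892814 0.115     ]]
(472, 278) [[ 0.38091756 -0.29319764  0.115     ]]
(379, 187) [[ 0.56753581 -0.14206147  0.115     ]]
(352, 258) [[0.4377846  0.06328416 0.05      ]]
(247, 131) [[ 0.37479234 -0.31088438  0.05      ]]
top orange [((451, 261, 40, 35), 986.0), ((255, 245, 32, 36), 863.5), ((477, 106, 30, 25), 160.0)]
top green [((360, 168, 39, 41), 1142.5), ((0, 160, 17, 14), 106.5), ((602, 154, 38, 24), 444.0)]
scene orange [((337, 230, 35, 56), 1417.5), ((67, 186, 32, 25), 230.0), ((230, 104, 29, 55), 1178.5), ((572, 51, 68, 105), 4090.0), ((524, 21, 76, 88), 3687.0), ((606, 0, 34, 67), 1319.5), ((557, 0, 68, 44), 1821.5), ((461, 0, 27, 25), 364.0), ((387, 0, 79, 38), 1391.0)]
scene green [((200, 190, 42, 48), 1358.0), ((59, 89, 32, 18), 245.0)]
```

View pics/crop1.png

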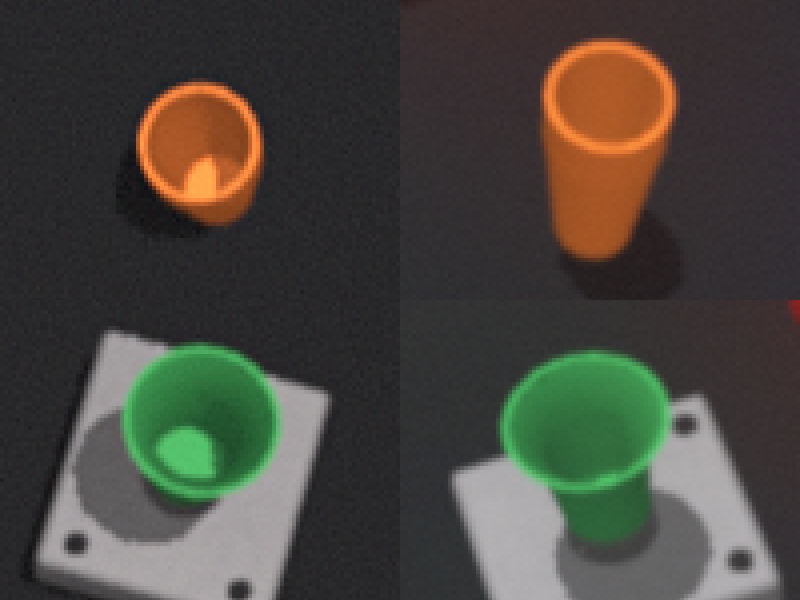

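The crops show the chosen cup standing upright, with its rim centre at about top (271,260) and scene (352,255). At y=+0.07 against −0.29 it is the leftmost. The green holder is upright, mouth at about top (379,189). Next I fit the bright rims in both views and triangulate.

```bash
cat > rim.py <<'E'
from h import *
def rim(d,c,box,frac=.8):
    x,y,w,h=box; m=mask(d,c); V=d["frame"].max(2).astype(float); 
    sub=np.zeros_like(m); sub[y:y+h,x:x+w]=m[y:y+h,x:x+w]
    t=frac*np.percentile(V[sub>0],97)
    b=((V>t)&(sub>0)).astype(np.uint8)
    cs,_=cv2.findContours(b,cv2.RETR_EXTERNAL,cv2.CHAIN_APPROX_NONE)
    k=max(cs,key=lambda k:cv2.contourArea(cv2.convexHull(k)))
    return cv2.fitEllipse(cv2.convexHull(k)), cv2.convexHull(k).reshape(-1,2)
E
python3 - <<'E'
from plant import arm
from rim import *
T=arm.get_image("top");S=arm.get_image("scene")
g=[]
for c,bt,bs in(("orange",(250,240,42,46),(332,225,45,65)),("green",(355,163,48,50),(195,185,52,58))):
  for f in(.75,.8,.85):
    (et,ht),(es,hs)=rim(T,c,bt,f),rim(S,c,bs,f)
    P,e=tri(T,et[0],S,es[0]); 
    print(c,f,et,es,P.round(4),e.round(4))
    for d,h in((T,ht),(S,hs)):
        q=plane(d,h,P[2])[:,:2].astype(np.float32); print('  circle',cv2.minEnclosingCircle(q), 'ell',cv2.fitEllipse(q*1000))
E
```

```text
orange 0.75 ((270.3927917480469, 260.1451110839844), (29.845802307128906, 30.045862197875977), 37.469146728515625) ((353.8810729980469, 244.85264587402344), (28.782623291015625, 32.53913497924805), 98.79442596435547) [0.4459 0.0699 0.1127] 0.0001
  circle ((0.44615018367767334, 0.07001958042383194), 0.028042921796441078) ell ((446.03558349609375, 69.95569610595703), (54.4681510925293, 55.70304870605469), 99.29521942138672)
  circle ((0.44530901312828064, 0.06998246908187866), 0.02902219071984291) ell ((445.54974365234375, 69.55045318603516), (55.43912887573242, 57.794376373291016), 131.2391357421875)
orange 0.8 ((270.3986511230469, 260.04962158203125), (29.30547332763672, 29.93014144897461), 81.09239196777344) ((353.8501281738281, 244.70944213867188), (28.261699676513672, 32.41512680053711), 97.05903625488281) [0.446  0.0699 0.1132] 0.0001
  circle ((0.44604966044425964, 0.06975971907377243), 0.02766280435025692) ell ((446.1036682128906, 69.90149688720703), (54.166015625, 54.7407341003418), 135.65037536621094)
  circle ((0.4456958472728729, 0.06942885369062424), 0.028295449912548065)
[... 1828 characters left out ...]
2397460938, -142.3889923095703), (72.99685668945312, 73.43927764892578), 163.20530700683594)
green 0.85 ((377.6515808105469, 186.75265502929688), (35.00853729248047, 36.37711715698242), 49.41867446899414) ((221.0187530517578, 207.66964721679688), (33.286502838134766, 41.45446014404297), 76.5784912109375) [ 0.5655 -0.1388  0.1249] 0.0015
  circle ((0.5647218823432922, -0.13952575623989105), 0.035691697150468826) ell ((565.2804565429688, -138.31935119628906), (65.41051483154297, 70.8236312866211), 55.62484359741211)
  circle ((0.565339982509613, -0.1399836540222168), 0.036885783076286316) ell ((565.3788452148438, -140.14828491210938), (72.17201232910156, 72.90184783935547), 127.21251678466797)
```

```bash
cat > delta.py <<'E'
import sys; from plant import arm; from h import *
o=arm.get_obs(); Rt=R.from_euler('xyz',o["tool_rot"])
t=np.array([float(a) for a in sys.argv[1:4]])
print('t',o['t'],'pos',o['position'].round(4),'rot',o['tool_rot'].round(4),'F',o['contact_force'].round(2),'w',round(o['gripper_width']*85.4,2))
print('shift mm',(Rt.inv().apply(t-o['position'])*1000).round(1))
print('tilt-fix rotvec deg (keep yaw)',np.degrees((Rt.inv()*R.from_euler('xyz',[-np.pi/2,0,o['tool_rot'][2]])).as_rotvec()).round(2))
E
python3 delta.py .446 .0697 .22
python3 - <<'E'
from plant import arm
from rim import *
T=arm.get_image("top");S=arm.get_image("scene")
print('cap',tri(T,(30,322),S,(611,375)))
print('whitecup',tri(T,(149,241),S,(435,360)))
print('blue',tri(T,(255,161),S,(275,328)))
E
```

```text
t 0.35 pos [0.1348 0.5331 0.245 ] rot [-1.5713 -0.     -0.2477] F [-0.26  0.55  1.05] w 85.4
shift mm [ 415.3   25.2 -373. ]
tilt-fix rotvec deg (keep yaw) [ 0.03 -0.    0.  ]
cap (array([0.359759  , 0.4994093 , 0.16356383]), np.float64(0.0021181775705463946))
whitecup (array([0.50197672, 0.29582639, 0.10621399]), np.float64(0.0029136275025433917))
blue (array([0.64237069, 0.08761661, 0.10545581]), np.float64(0.0012404064593855412))
```

arm_command([
  [0,0,0,12,0,-11,85],
  [0,0,0,36,0,-33,85],
  [0,0,0,60,2,-55,85],
  [0,0,0,85,4,-77,85],
  [0,0,0,110,6,-99,85],
  [0,0,0,135,8,-121,85],
  [0,0,0,160,10,-143,85],
  [0,0,0,185,12,-165,85],
  [0,0,0,210,14,-187,85],
  [0,0,0,235,16,-209,85],
  [0,0,0,260,18,-231,85],
  [0,0,0,285,20,-254,85],
  [0,0,0,310,21,-277,85],
  [0,0,0,335,22,-300,85],
  [0,0,0,360,23,-323,85],
  [0,0,0,384,24,-345,85],
  [0,0,0,404,25,-363,85],
  [0,0,0,415,25,-373,85],
  [0,0,0,415,25,-373,85],
  [0,0,0,415,25,-373,85],
], newtons=30)

```text
t: 2.12
position: [0.4458, 0.0694, 0.2203]
tool_rot: [-1.571, 0.0, -0.25]
contact_force: [0.1, -0.0, -0.3]
gripper_width: 0.997
```

```bash
python3 delta.py .446 .0697 .095; python3 - <<'E'
from plant import arm
import cv2
d=arm.get_image("wrist"); cv2.imwrite("pics/w1.png",d["frame"])
E
```

```text
t 2.1167 pos [0.4458 0.0694 0.2203] rot [-1.5707e+00  3.0000e-04 -2.5000e-01] F [ 0.13 -0.01 -0.3 ] w 85.13
shift mm [1.000e-01 1.253e+02 3.000e-01]
tilt-fix rotvec deg (keep yaw) [-0.01 -0.   -0.02]
```

View pics/w1.png

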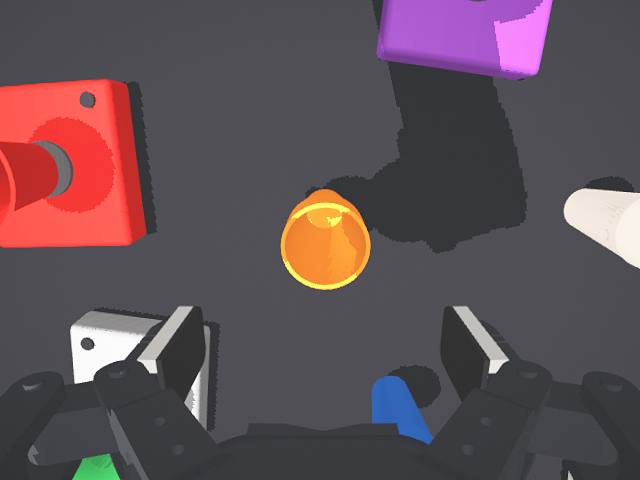

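The wrist view shows the orange cup's rim at about (326,247), centred between the jaws (columns about 203 and 443). I'll check it against the wrist calibration.

```bash
python3 - <<'E'
from plant import arm
from rim import *
W=arm.get_image("wrist")
q=plane(W,[(326,245)],.115);print(q)
hsv=cv2.cvtColor(W["frame"],cv2.COLOR_BGR2HSV)
m=cv2.inRange(hsv[:, :],(5,120,100),(35,255,255)); m[:, :270]=0;m[:,390:]=0;m[:205]=0;m[310:]=0
# lower half of rim plus left/right extremes: outline points
h=cv2.convexHull(cv2.findContours(m,cv2.RETR_EXTERNAL,cv2.CHAIN_APPROX_NONE)[0][0]).reshape(-1,2)
q=plane(W,h[h[:,1]>235],.115)[:,:2].astype(np.float32)*1000
print(cv2.fitEllipse(q), cv2.boundingRect(h))
E
```

```text
[[0.44385882 0.07308973 0.115     ]]
((445.6434326171875, 70.95769500732422), (53.97273254394531, 54.356239318847656), 65.52449035644531) (279, 205, 90, 86)
```

arm_command([
  [0,0,0,0,8,0,85],
  [0,0,0,0,24,1,85],
  [0,0,0,0,44,1,85],
  [0,0,0,0,64,1,85],
  [0,0,0,0,84,1,85],
  [0,0,0,0,102,1,85],
  [0,0,0,0,116,1,85],
  [0,0,0,0,125,1,85],
  [0,0,0,0,127,1,85],
  [0,0,0,0,127,1,85],
  [0,0,0,0,127,1,85],
])

```text
t: 3.13
position: [0.4457, 0.0728, 0.0937]
tool_rot: [-1.57, -0.0, -0.245]
contact_force: [0.4, 0.7, 0.5]
gripper_width: 0.993
```

arm_command([
  [0,0,0,0,0,0,70],
  [0,0,0,0,0,0,62],
  [0,0,0,0,0,0,58],
  [0,0,0,0,0,0,54],
  [0,0,0,0,0,0,50],
  [0,0,0,0,0,0,46],
  [0,0,0,0,0,0,46],
  [0,0,0,0,0,0,46],
], newtons=30)

```text
t: 3.8
position: [0.4465, 0.0727, 0.0946]
tool_rot: [-1.569, -0.002, -0.245]
contact_force: [-0.3, -0.5, 6.0]
gripper_width: 0.646
```

```bash
python3 delta.py .446 .07 .22; python3 - <<'E'
from plant import arm
import cv2
import numpy as np
a=arm.get_image("wrist")["frame"];b=arm.get_image("scene")["frame"]
cv2.imwrite("pics/g1.png",np.hstack([cv2.resize(a,(400,300)),cv2.resize(b[150:330,250:490],(400,300))]))
E
```

```text
t 3.8 pos [0.4465 0.0727 0.0946] rot [-1.5687 -0.0016 -0.2452] F [-0.29 -0.46  5.98] w 55.16
shift mm [   0.4 -125.4   -2.5]
tilt-fix rotvec deg (keep yaw) [-0.12  0.    0.09]
```

View pics/g1.png

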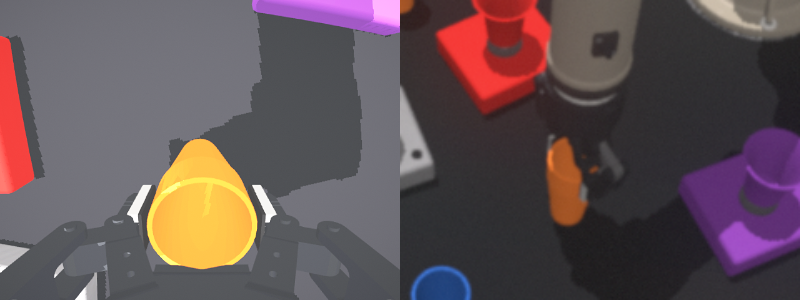

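The grasp holds: opening is 55 mm on the 54 mm band and the cup looks upright between the pads. Lifting now.

arm_command([
  [0,0,0,0,-4,0,46],
  [0,0,0,0,-12,0,46],
  [0,0,0,0,-24,0,46],
  [0,0,0,0,-40,0,46],
  [0,0,0,0,-60,0,46],
  [0,0,0,0,-80,0,46],
  [0,0,0,0,-100,0,46],
  [0,0,0,0,-120,0,46],
  [0,0,0,0,-138,0,46],
  [0,0,0,0,-150,0,46],
  [0,0,0,0,-156,0,46],
  [0,0,0,0,-156,0,46],
  [0,0,0,0,-156,0,46],
])

```text
t: 4.98
position: [0.4458, 0.0724, 0.2503]
tool_rot: [-1.569, -0.001, -0.245]
contact_force: [-0.6, -0.3, -1.8]
gripper_width: 0.637
```

```bash
python3 delta.py .5645 -.1413 .25; python3 - <<'E'
from plant import arm
import cv2
import numpy as np
a=arm.get_image("wrist")["frame"];b=arm.get_image("scene")["frame"]
cv2.imwrite("pics/g2.png",np.hstack([cv2.resize(a,(400,300)),cv2.resize(b[100:340,200:520],(400,300))]))
E
```

```text
t 4.9833 pos [0.4458 0.0724 0.2503] rot [-1.5689e+00 -1.0000e-03 -2.4510e-01] F [-0.59 -0.3  -1.83] w 54.37
shift mm [ 1.670e+02  1.000e-01 -1.785e+02]
tilt-fix rotvec deg (keep yaw) [-0.11  0.    0.06]
```

View pics/g2.png

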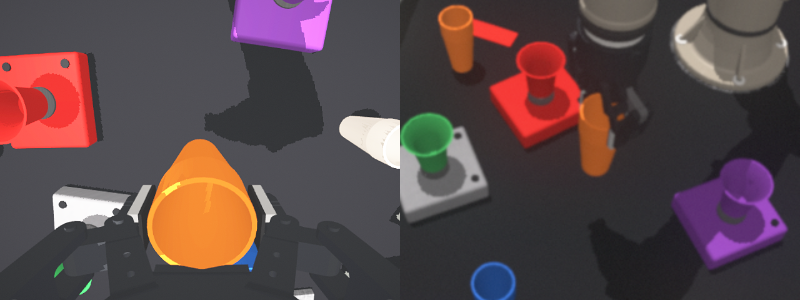

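arm_command([
  [0,0,0,5,0,-6,46],
  [0,0,0,17,0,-18,46],
  [0,0,0,33,0,-36,46],
  [0,0,0,50,0,-54,46],
  [0,0,0,67,0,-72,46],
  [0,0,0,84,0,-90,46],
  [0,0,0,101,0,-108,46],
  [0,0,0,118,0,-126,46],
  [0,0,0,135,0,-144,46],
  [0,0,0,151,0,-161,46],
  [0,0,0,162,0,-173,46],
  [0,0,0,167,0,-178.5,46],
  [0,0,0,167,0,-178.5,46],
  [0,0,0,167,0,-178.5,46],
])

```text
t: 6.25
position: [0.5635, -0.1411, 0.2485]
tool_rot: [-1.57, 0.002, -0.246]
contact_force: [-0.3, 0.1, -2.1]
gripper_width: 0.641
```

```bash
python3 delta.py .5645 -.1413 .20; python3 - <<'E'
from plant import arm
import cv2
import numpy as np
for n in("wrist","scene","top"): cv2.imwrite(f"pics/o_{n}.png",arm.get_image(n)["frame"])
a,b,c=[cv2.imread(f"pics/o_{n}.png") for n in("wrist","scene","top")]
cv2.imwrite("pics/o1.png",np.hstack([cv2.resize(b[120:300,130:310],(400,400)),cv2.resize(c[120:260,310:450],(400,400))]))
E
```

```text
t 6.25 pos [ 0.5635 -0.1411  0.2485] rot [-1.5696  0.0025 -0.2456] F [-0.33  0.09 -2.07] w 54.73
shift mm [ 1.1 48.5 -0. ]
tilt-fix rotvec deg (keep yaw) [-0.07 -0.   -0.14]
```

View pics/o1.png

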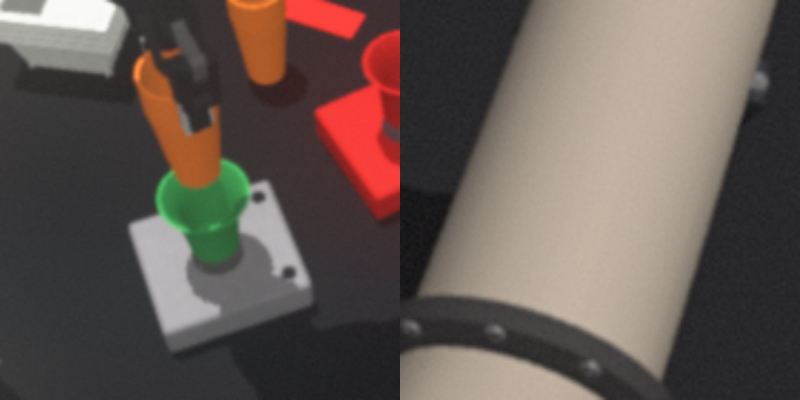

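View pics/o_wrist.png

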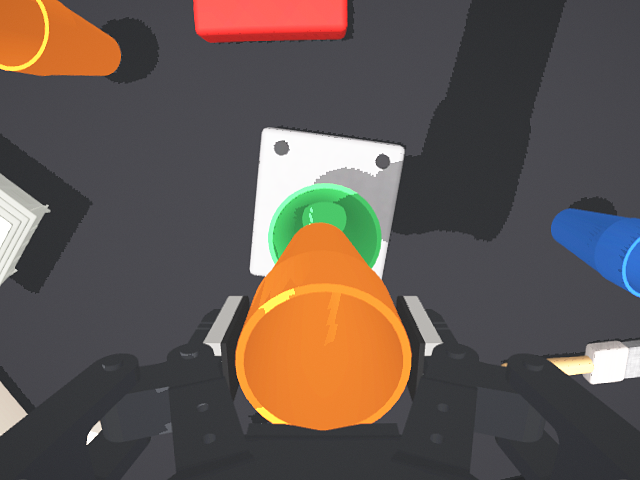

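```bash
cat > wr.py <<'E'
from plant import arm
from rim import *
from scipy.optimize import least_squares
def circ(q,r=None):
    f=(lambda p:np.hypot(q[:,0]-p[0],q[:,1]-p[1])-(p[2] if r is None else r))
    s=least_squares(f,[*q.mean(0),.03],loss='soft_l1',f_scale=.0005); return s.x.round(5), np.abs(s.fun).mean().round(5)
W=arm.get_image("wrist"); o=arm.get_obs(); p=o["position"]; print(p,o['t'])
hsv=cv2.cvtColor(W["frame"],cv2.COLOR_BGR2HSV)
g=cv2.inRange(hsv,(45,80,40),(85,255,255)); og=cv2.inRange(hsv,(5,120,80),(35,255,255)); og[:,:210]=0;og[:,440:]=0
og=cv2.morphologyEx(og,cv2.MORPH_OPEN,np.ones((3,3)))
u=g|og
g[:,:200]=0;g[:,450:]=0
# mouth: for each column topmost green px ; sides: for each row extremes
pts=[]
ys,xs=np.nonzero(g); ok=ys<300; ys,xs=ys[ok],xs[ok]
for y in range(ys.min(),ys.min()+ (75)):
    r=xs[ys==y]
    if len(r): pts+= [(r.min(),y)] if True else []; pts+=[(r.max()+1,y)]
for x in range(xs.min()+8,xs.max()-8):
    c=ys[xs==x]
    if len(c): pts.append((x,c.min()))
pts=np.array(pts)-0.5
for z in(.1225,): 
    q=plane(W,pts,z)[:,:2]; print('mouth',circ(q),'fixed r',circ(q,.037))
# foot arc
zf=p[2]-.0946
cs=max(cv2.findContours(og,cv2.RETR_EXTERNAL,cv2.CHAIN_APPROX_NONE)[0],key=cv2.contourArea).reshape(-1,2)
y0=cs[:,1].min(); a=cs[cs[:,1]<y0+9]
q=plane(W,a-.0,zf)[:,:2]; print('foot z',zf,'y0',y0,circ(q),'fixed',circ(q,.018))
# rim of cup: left/right/ bottom hull at lower part
h=cv2.convexHull(cs.reshape(-1,1,2)).reshape(-1,2); 
a=cs[(cs[:,1]>345)&(cs[:,1]<425)]
q=plane(W,a,zf+.115)[:,:2]; print('rim',circ(q),'fixed',circ(q,.027))
E
python3 wr.py; python3 - <<'E'
E
```

```text
[ 0.56390606 -0.13968523  0.24931931] 6.45
mouth (array([ 0.56403, -0.13984,  0.03679]), np.float64(0.0002)) fixed r (array([ 0.56428, -0.13989,  0.03   ]), np.float64(0.00022))
foot z 0.15471931397885785 y0 222 (array([-237.93573,   53.12169,  244.35697]), np.float64(0.00107)) fixed (array([ 0.56307, -0.14097,  0.03   ]), np.float64(0.00015))
rim (array([ 0.56259, -0.13937,  0.02685]), np.float64(0.00033)) fixed (array([ 0.56234, -0.13932,  0.03   ]), np.float64(0.00036))
```

Against the mouth at (564.1, −139.8), the cup axis measures about 1.3 mm off in x and 0.4 mm off in y. I'll correct that and descend most of the way.

arm_command([
  [0,0,0,1,3,0.5,46],
  [0,0,0,1.2,9,0.5,46],
  [0,0,0,1.2,17,0.5,46],
  [0,0,0,1.2,25,0.5,46],
  [0,0,0,1.2,33,0.5,46],
  [0,0,0,1.2,41,0.5,46],
  [0,0,0,1.2,48,0.5,46],
  [0,0,0,1.2,54,0.5,46],
  [0,0,0,1.2,58,0.5,46],
  [0,0,0,1.2,60,0.5,46],
  [0,0,0,1.2,60,0.5,46],
  [0,0,0,1.2,60,0.5,46],
])

```text
t: 7.45
position: [0.5653, -0.1395, 0.1895]
tool_rot: [-1.569, 0.0, -0.243]
contact_force: [0.5, -0.5, -1.5]
gripper_width: 0.637
```

```bash
python3 delta.py .5645 -.1405 .160; python3 - <<'E'
from plant import arm
import cv2
import numpy as np
for n in("wrist","scene"): cv2.imwrite(f"pics/p_{n}.png",arm.get_image(n)["frame"])
a,b=[cv2.imread(f"pics/p_{n}.png") for n in("wrist","scene")]
print(arm.get_obs()['contact_force'],arm.get_obs()['position'])
cv2.imwrite("pics/p1.png",np.hstack([cv2.resize(a[100:460,120:520],(400,360)),cv2.resize(b[120:300,130:330],(400,360))]))
E
```

```text
t 7.45 pos [ 0.5653 -0.1395  0.1895] rot [-1.5688e+00  5.0000e-04 -2.4290e-01] F [ 0.51 -0.47 -1.5 ] w 54.41
shift mm [-0.6 29.5 -1.2]
tilt-fix rotvec deg (keep yaw) [-0.11 -0.   -0.03]
[-0.25400223  0.13412967 -1.55561854] [ 0.56549823 -0.13950708  0.18981349]
```

View pics/p1.png

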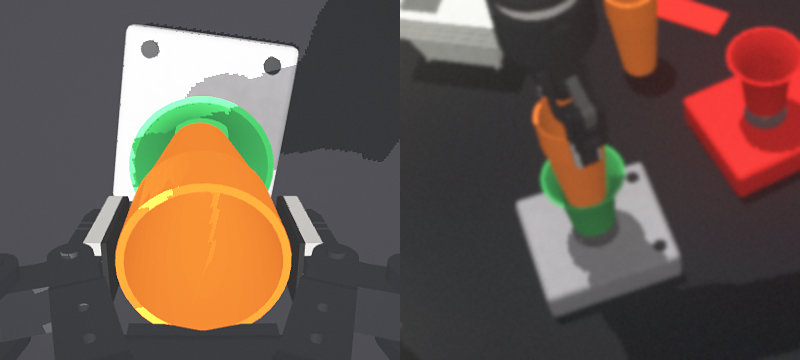

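The cup has entered the flare, centred across the jaws (mouth centre at crop column 202, rim at 203). There's no contact yet, with a free Fz baseline of −1.6 N. I'll lower in small steps and watch the forces.

arm_command([
  [0,0,0,0,3,0,46],
  [0,0,0,0,7,0,46],
  [0,0,0,0,11,0,46],
  [0,0,0,0,15,0,46],
  [0,0,0,0,17,0,46],
  [0,0,0,0,18,0,46],
  [0,0,0,0,18,0,46],
])

```text
t: 8.13
position: [0.5653, -0.1394, 0.1714]
tool_rot: [-1.569, 0.001, -0.243]
contact_force: [-0.2, 0.4, -0.6]
gripper_width: 0.641
```

arm_command([
  [0,0,0,0,1,0,46],
  [0,0,0,0,2,0,46],
  [0,0,0,0,3,0,46],
  [0,0,0,0,4,0,46],
  [0,0,0,0,4,0,46],
])

```text
t: 8.55
position: [0.5651, -0.1393, 0.1672]
tool_rot: [-1.569, 0.001, -0.243]
contact_force: [-0.0, -0.0, -0.6]
gripper_width: 0.642
```

```bash
python3 delta.py .5645 -.1405 .160; python3 wr.py
```

```text
t 8.55 pos [ 0.5651 -0.1393  0.1672] rot [-1.5688e+00  1.0000e-03 -2.4290e-01] F [-0.   -0.01 -0.65] w 54.85
shift mm [-0.3  7.1 -1.3]
tilt-fix rotvec deg (keep yaw) [-0.11 -0.   -0.06]
[ 0.56520094 -0.13932684  0.16724339] 8.6
mouth (array([ 0.56413, -0.13988,  0.03686]), np.float64(0.00015)) fixed r (array([ 0.56431, -0.13992,  0.03   ]), np.float64(0.00015))
foot z 0.07264339314269382 y0 228 (array([ 0.57531, -0.14277,  0.0256 ]), np.float64(0.00016)) fixed (array([ 0.56741, -0.14088,  0.03   ]), np.float64(0.00052))
rim (array([ 0.56396, -0.13914,  0.02686]), np.float64(0.00032)) fixed (array([ 0.56375, -0.1391 ,  0.03   ]), np.float64(0.00035))
```

arm_command([
  [0,0,0,0,1,0,46],
  [0,0,0,0,2,0,46],
  [0,0,0,0,3,0,46],
  [0,0,0,0,3,0,46],
])

```text
t: 8.93
position: [0.565, -0.1392, 0.164]
tool_rot: [-1.569, 0.001, -0.243]
contact_force: [0.3, -0.3, -1.0]
gripper_width: 0.635
```

arm_command([
  [0,0,0,0,1,0,46],
  [0,0,0,0,2,0,46],
  [0,0,0,0,2,0,46],
])

```text
t: 9.18
position: [0.565, -0.1391, 0.1617]
tool_rot: [-1.569, 0.002, -0.243]
contact_force: [-0.0, 0.1, -1.6]
gripper_width: 0.64
```

arm_command([
  [0,0,0,0,0.7,0,46],
  [0,0,0,0,1.5,0,46],
  [0,0,0,0,1.5,0,46],
])

```text
t: 9.43
position: [0.565, -0.1389, 0.16]
tool_rot: [-1.569, 0.002, -0.243]
contact_force: [-0.3, -0.5, -1.4]
gripper_width: 0.637
```

```bash
python3 - <<'E'
from plant import arm
import numpy as np
F=[]
for i in range(6):
    d=arm.get_image("wrist"); o=arm.get_obs(); F.append(np.r_[o['contact_force'],o['ft_torque'],o['position']])
print(np.mean(F,0).round(3),np.std(F,0).round(3))
E
```

```text
[ 0.361  0.256 -1.085  0.118 -0.046 -0.002  0.565 -0.139  0.16 ] [0.777 0.437 0.321 0.025 0.03  0.027 0.    0.    0.   ]
```

arm_command([
  [0,0,0,0,0.6,0,46],
  [0,0,0,0,1.2,0,46],
  [0,0,0,0,1.2,0,46],
])

```text
t: 9.98
position: [0.565, -0.1389, 0.1589]
tool_rot: [-1.568, 0.002, -0.243]
contact_force: [0.3, 0.6, -0.7]
gripper_width: 0.639
```

```bash
cat > f.py <<'E'
from plant import arm
import numpy as np,cv2
F=[]
for i in range(6):
    d=arm.get_image("scene"); o=arm.get_obs(); F.append(np.r_[o['contact_force'],o['ft_torque'],o['position']])
print(o['t'],np.mean(F,0).round(3),np.std(F,0).round(3))
cv2.imwrite("pics/f_%04d.png"%(o['t']*100),cv2.resize(d['frame'][120:300,130:330],(800,600*800//800)))
E
python3 f.py; ls pics|grep f_
```

```text
10.2833 [ 0.1    0.725 -1.169  0.17  -0.066  0.008  0.565 -0.139  0.159] [0.489 0.468 0.266 0.045 0.037 0.019 0.    0.    0.   ]
f_1028.png
```

arm_command([
  [0,0,0,0,0.5,0,46],
  [0,0,0,0,1,0,46],
  [0,0,0,0,1,0,46],
])

```text
t: 10.53
position: [0.5651, -0.1389, 0.1581]
tool_rot: [-1.568, 0.002, -0.243]
contact_force: [-0.6, 0.7, 0.0]
gripper_width: 0.643
```

```bash
python3 f.py; ls pics|grep f_
```

```text
10.8333 [ 0.059  0.513  0.173  0.21  -0.035  0.01   0.565 -0.139  0.158] [0.382 0.344 0.377 0.03  0.022 0.017 0.    0.    0.   ]
f_1028.png
f_1083.png
```

View pics/f_1083.png

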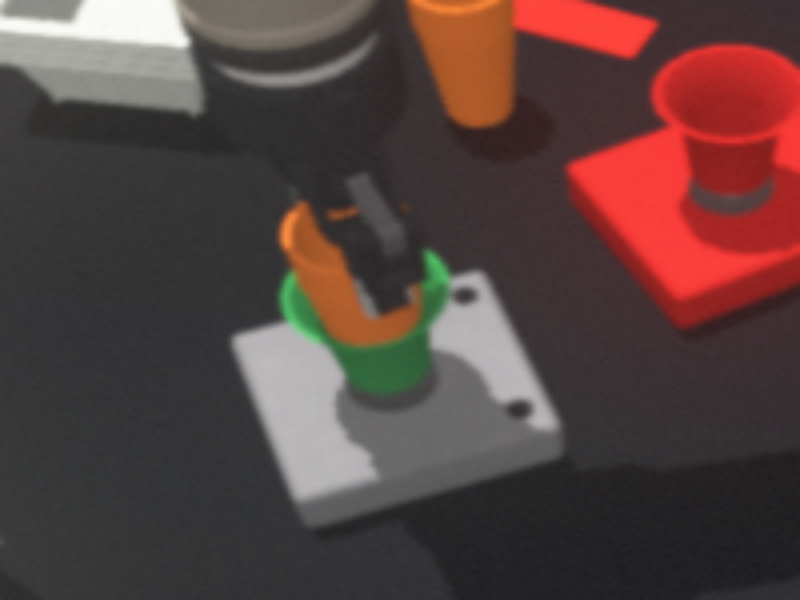

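arm_command([
  [0,0,0,0,0.4,0,46],
  [0,0,0,0,0.8,0,46],
  [0,0,0,0,0.8,0,46],
])

```text
t: 11.08
position: [0.5652, -0.1389, 0.1576]
tool_rot: [-1.568, 0.001, -0.243]
contact_force: [-0.1, 0.8, 3.5]
gripper_width: 0.638
```

```bash
python3 f.py; ls pics|grep f_
```

```text
11.3833 [-3.610e-01  7.180e-01  2.486e+00  3.000e-01  9.900e-02  1.000e-03
  5.650e-01 -1.390e-01  1.580e-01] [0.422 0.239 0.238 0.028 0.037 0.021 0.    0.    0.   ]
f_1028.png
f_1083.png
f_1138.png
```

Contact reads about 3–4 N over baseline at TCP z 0.1576, which is the predicted home height, so the cup is home. I'll ease off half a millimetre and release gently.

arm_command([
  [0,0,0,0,-0.4,0,50],
  [0,0,0,0,-0.4,0,54],
  [0,0,0,0,-0.4,0,56],
  [0,0,0,0,-0.4,0,58],
  [0,0,0,0,-0.4,0,60],
  [0,0,0,0,-0.4,0,63],
  [0,0,0,0,-0.4,0,67],
  [0,0,0,0,-0.4,0,72],
  [0,0,0,0,-0.4,0,78],
  [0,0,0,0,-0.4,0,85],
  [0,0,0,0,-0.4,0,85],
  [0,0,0,0,-0.4,0,85],
], newtons=20)

```text
t: 12.38
position: [0.5652, -0.1389, 0.1579]
tool_rot: [-1.568, 0.001, -0.243]
contact_force: [-0.7, -0.8, -0.2]
gripper_width: 0.995
```

```bash
python3 f.py; python3 - <<'E'
from plant import arm
import cv2
d=arm.get_image("wrist"); cv2.imwrite("pics/w5.png",d["frame"]); print(arm.get_obs()['gripper_width'])
E
ls pics|grep f_
```

```text
12.6833 [-0.158 -0.372  0.006 -0.014 -0.005  0.003  0.565 -0.139  0.158] [0.277 0.442 0.333 0.009 0.032 0.013 0.    0.    0.   ]
0.9965281742989197
f_1028.png
f_1083.png
f_1138.png
f_1268.png
```

View pics/w5.png

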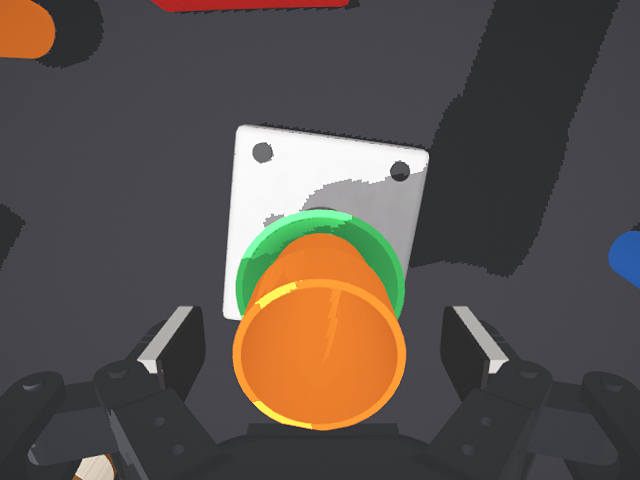

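The jaws are open and clear of the cup on both sides (pads at columns 203 and 443, rim 233–406). Retreating straight up.

arm_command([
  [0,0,0,0,-4,0,85],
  [0,0,0,0,-12,0,85],
  [0,0,0,0,-24,0,85],
  [0,0,0,0,-40,0,85],
  [0,0,0,0,-60,0,85],
  [0,0,0,0,-80,0,85],
  [0,0,0,0,-98,0,85],
  [0,0,0,0,-110,0,85],
  [0,0,0,0,-115,0,85],
  [0,0,0,0,-115,0,85],
])

```text
t: 13.57
position: [0.566, -0.1398, 0.2749]
tool_rot: [-1.568, -0.003, -0.243]
contact_force: [-0.2, -0.5, -0.3]
gripper_width: 0.993
```

arm_command([
  [0,0,0,-4,0,10,85],
  [0,0,0,-10,0,30,85],
  [0,0,0,-20,0,55,85],
  [0,0,0,-30,0,80,85],
  [0,0,0,-40,0,110,85],
  [0,0,0,-50,0,140,85],
  [0,0,0,-60,0,170,85],
  [0,0,0,-70,0,200,85],
  [0,0,0,-80,0,230,85],
  [0,0,0,-90,0,250,85],
  [0,0,0,-95,0,260,85],
  [0,0,0,-95,0,260,85],
])

```text
t: 14.57
position: [0.5345, 0.14, 0.2741]
tool_rot: [-1.568, 0.001, -0.235]
contact_force: [-0.3, 0.4, 0.7]
gripper_width: 0.995
```

```bash
python3 - <<'E'
from plant import arm
from rim import *
T=arm.get_image("top");S=arm.get_image("scene")
print(arm.get_obs()['t'],arm.get_obs()['position'])
g=np.hstack([cv2.resize(T["frame"][130:250,320:440],(400,400)),cv2.resize(S["frame"][130:290,140:300],(400,400))]); cv2.imwrite("pics/end.png",g)
cv2.imwrite("pics/end_s.png",S["frame"])
for f in(.75,.8):
  try:
    et,ht=rim(T,"orange",(345,150,70,70),f); es,hs=rim(S,"orange",(190,150,60,80),f)
    P,e=tri(T,et[0],S,es[0]); print(et,es,P.round(4),e.round(4))
    for d,h in((T,ht),(S,hs)): print(cv2.fitEllipse(plane(d,h,P[2])[:,:2].astype(np.float32)*1000))
  except Exception as x: print(x)
E
```

```text
14.6667 [0.53604757 0.13418468 0.27485087]
((382.1403503417969, 178.15628051757812), (29.394372940063477, 30.97562599182129), 106.38288116455078) ((216.5301513671875, 189.44790649414062), (26.838558197021484, 33.09771728515625), 76.94234466552734) [ 0.5645 -0.1415  0.1741] 0.0007
((564.4627685546875, -141.26780700683594), (54.889522552490234, 55.40560531616211), 70.99469757080078)
((564.3600463867188, -142.24758911132812), (55.198333740234375, 57.59765625), 146.5279541015625)
((382.0434875488281, 178.16790771484375), (29.173879623413086, 30.85810661315918), 108.68508911132812) ((216.52920532226562, 189.30642700195312), (26.361465454101562, 32.708595275878906), 77.0671615600586) [ 0.5644 -0.1413  0.1745] 0.0009
((564.309814453125, -141.02987670898438), (54.59103012084961, 55.03078079223633), 90.18141174316406)
((564.3397827148438, -142.171875), (54.53130340576172, 56.55411911010742), 146.66253662109375)
```

View pics/end.png

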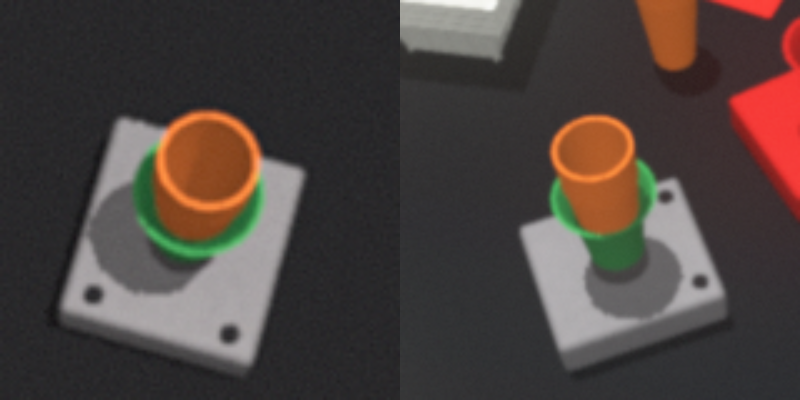

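View pics/end_s.png

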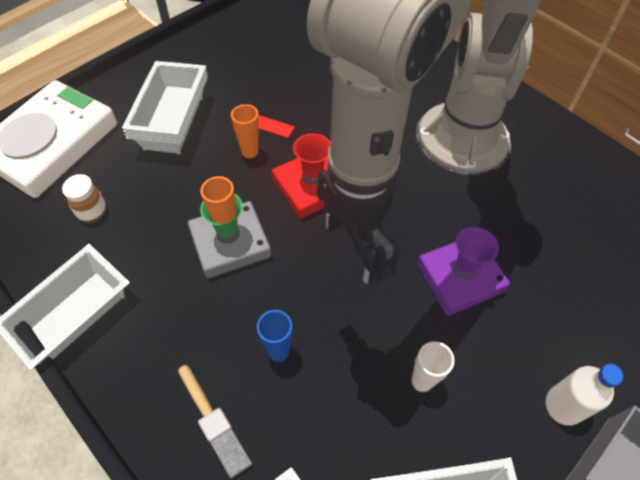

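The rim is now at (564.5, −141.4) against the mouth at (564.6, −141.4), standing about 52.5 mm above it, so the cup is concentric and home. The white cup hasn't moved (scene 435,360). I'll let the arm settle and hand the job in.

arm_command([
  [0,0,0,0,0,0,85],
  [0,0,0,0,0,0,85],
  [0,0,0,0,0,0,85],
])

```text
t: 14.92
position: [0.5364, 0.132, 0.275]
tool_rot: [-1.571, -0.003, -0.247]
contact_force: [-0.6, 0.1, -0.3]
gripper_width: 0.995
```

```bash
python3 - <<'E'
from plant import arm
print(arm.get_obs()['joint_vel'].round(3)); print(arm.close_job())
E
```

```text
[-0.006  0.    -0.01  -0.005 -0.003  0.001 -0.001]
the job is handed in; nothing more can be done
None
```

The orange cup farthest to the robot's left now stands upright in the green holder, and I handed the job in at about 15 s. I gripped it on its band and lowered it in small steps. I let go at the predicted home height, where contact was about 3–4 N, then backed the arm clear.

**Last checks:**
- **Centring:** the cup's rim was at (0.5645, −0.1414), within 0.2 mm of the holder mouth's centre.
- **Height:** the rim stood about 52–52.5 mm above the mouth, against the 54 mm expected. The same camera pair had read the cup's rim 1–2 mm low at the start, so this fits the cup being home.
- **Other objects:** in the last scene picture the white and blue cups and the look-alikes were where they started.

**What disagreed or was not tested:**
- The wrist camera put the mouth about 1.5 mm from the fixed-camera position in y. I centred the cup using the wrist camera for both cup and mouth, and side forces stayed under 1 N.
- In the wrist view the cup seemed to sit slightly tilted in the hand, by under 1°.
- I did not test whether the cup lifts out freely. I expect it to be loose, because the press was so light.

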